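# Switch on the kitchen scale under the flat tin

## Task

Two switched-off kitchen scales stand on the worktop, each with a tin on it. Switch on the scale that carries the low, flat tin: press down the raised end of its rocker switch until the rocker snaps over and stays. Leave the other scale switched off and both tins where they stand.

Things in the scene. Friction and masses are not known exactly. Their poses are not given: they have to be found in the camera images.
- scale_a: kitchen scale that carries the flat tin, fixed: grey case 215 (x) x 180 (y) mm, top 20 mm high; steel platform behind, top 34 mm high. Origin: centre of the underside; z up, -x its front, facing the robot up to 25 degrees askew. On the front panel: a dark display, and right of it (towards -y) the white rocker switch, tipping about an axis along x at x = -82, y = -40, z = 28 mm
- press_a (a point): where to press scale_a's rocker: on the top face of its raised outer end, 26 mm out from the pivot axis towards the scale's -y; moves with the rocker. The rocker is a straight paddle 30 mm wide (scale's x), 70 mm long (y), 8 mm thick, with three fine ridges at this end. This point is about 37 mm above the worktop when off, 27 mm when on
- rocker_a (a joint): tilt of scale_a's rocker, rad: 0 off (outer -y end raised), 0.2 level, 0.4 on (outer end down). About 3 N down on the raised end, 26 mm out, moves it; past level it snaps over by itself and stays
- scale_b: the other kitchen scale, alike in every way, with the same origin and axes, carrying the tall tin; its switch is to be left alone
- rocker_b (a joint): tilt of the rocker of scale_b, same values; starts and stays at 0 (off)
- tin_flat: low flat fish tin, 86 mm in diameter, 40 mm high, standing loose on the platform of scale_a; origin at the centre of its underside
- tin_tall: taller slim tin, 57 mm in diameter, 72 mm high, standing loose on the platform of scale_b; origin at the centre of its underside
There are look-alikes about, which are no part of the job. What is shaped like the tin_flat but blue or turquoise is not meant.

How it is judged:
By the outcome, as a careful person would: the job done as asked, in the order asked, and still so for the second after the job is handed in, with the robot touching nothing.
It also fails if it takes over 32 s, if anything falls off the work surface, if the arm or the gripper's body presses on something with over 40 N, if the wrist force passes 120 N, or if a joint passes its speed limit or range.

## Robot

A 6-joint arm with a two-finger parallel gripper is mounted at the origin on a cart in front of the work surface, level with it; the furniture and walls round the work are solid. World frame = base frame: x ahead of the robot, y to its left, z up, the work surface at z = 0. Lengths are in m, angles in degrees, forces in N, time in s.
With the tool pointing down it reaches from about 0.4 to 0.825 m from the base axis. Payload 7 kg.
Tool frame: the origin (TCP) lies at the very end of the fingers, on their centre line; the grasp point (between the pads) lies 19 mm behind it (ctrl.tcp_to_grasp is the distance from the TCP to the grasp point, in m); z points along the fingers, y is the direction in which the jaws open and shut (so a half turn about z gives the same grasp; the last joint's range is limited). The gripper opens to 88 mm and grips with 3 to 60 N. Pads are 19 mm wide; open, the fingers measure 130 mm over their backs; the gripper's body (78 mm by 193 mm) begins 47 mm behind the grasp point.
Start: joints at [90.82, 20.546, 0.682, 0, -70.136, -16.507], TCP at [0.183, 0.65, 0.227] pointing down, gripper open.
Joint ranges: [-176.03, 176.03], [-82.01, 121.73], [-58.28, 71.71], [-173.87, 95.51], [-174.79, -0.11], [-173.66, 173.66]. Speed limits (degrees/s): [136.94, 136.94, 172.46, 180, 180, 180].

## Interface

Orientations are given as [roll, pitch, yaw] about the fixed x, y, z axes, in that order (R = Rz(yaw) Ry(pitch) Rx(roll)).
In Python, from plant import ctrl gives the robot as it stands.
- The arm moves only by the tool jog_arm, never from a script. Its argument "commands" is a list of rows, each an object of numbers: "x", "y", "z": the shift along the tool's x, y, z in cm; "roll": the turn about the tool's z in rad. In form: [{"x": .., "y": .., "z": .., "roll": ..}, ...]. A call has 1 to 12 rows; each row shifts and turns the commanded pose from where the row before left it, along the tool's axes as they then stand; what a row does not reach is not made up. A row lasts 1/10 s, in which the tool goes at most 50 mm and 8.59 degrees, less where a joint would pass 70% of its speed; a pose out of reach is approached as far as the arm can. A call is refused whole if a number of a shift passes 5 or a number of a turn 0.15, either way. A call with a gripper value outside its range is refused whole. "gripper" is the finger opening in cm, from 0 to 8.76, set as the call begins (left out, the last holds). The fingers move at their own pace and stop on an object; the grip force is fixed at half the most. Time passes only in rows, so rows that do not move let the fingers close. It gives the time, the measured TCP pose, the force and the opening at its end, in the units of the state.
- ctrl.get_obs(): the state, without advancing time (a new reading comes with each control period).
- ctrl.snapshot(name): name is "scene" or "top" or "wrist"; returns a dict with "image" (400x640x3 uint8, red, green, blue), "mtx" (3x3 intrinsics, pixels), "position" and "orientation" of the camera in the world; the wrist camera has in their place "hand_eye" (4x4, takes a point from camera to tool coordinates, whose origin is the TCP and whose axes are the flange's). Camera axes: x right, y up, looking along -z (the intrinsics and any distortion apply to the point x, -y, -z); pixel columns grow to the right and rows downward; lengths in m; the calibration is good to about 2 mm. The wrist camera is an equidistant fisheye: a pixel r from the principal point sees the ray r / f radians off the axis. A picture is of the moment at which its call begins: read the wrist's pose just before it. There is no depth.
- ctrl.close_job(): hands the job in, once; it reports no verdict.
Trained networks look in the newest picture that a camera, given by its name, has taken for a name from the list of things; names that differ only in an ending like _2 or _b are one class to them, and where a whole thing is asked for, a point or a joint stands for the part that bears it (a point fixed in the world has none). Each returns a list of dicts, best first, with "confidence" (0 to 1); they miss things now and then, are a little off and sometimes report something else, mostly with a low value. They report only what shows in the picture. A call takes as long as a camera call. They do not tell look-alikes from the thing itself.
- ctrl.search_frame(camera, query): "position" ([column, row] as shares, 0 to 1, of the picture: columns of its width, rows of its height, amid what is visible of it).
- ctrl.regions_of(camera, query): "mask" (400x640 bool, what is visible of it) and "position" ([column, row] as shares, 0 to 1, of the picture: columns of its width, rows of its height, amid what is visible of it).
The state is a dict: "clock": time; "joint_pos": joint angles; "qvel": joint speeds; "tau": joint torques, N m; "tool_pos": TCP position; "orientation": TCP orientation; "force": force on the tool from outside, world axes, zero at the start; "moment": the same for the moment, N m; "opening": finger opening in m.
Only numpy, scipy, OpenCV 4.12 (cv2) and the standard library are available. Lean on these libraries where they do the work, as an engineer would, in place of code of your own. Each camera call takes 0.05 s, during which the arm holds its last target.

## Working session

There is one attempt and no reset: what is moved stays moved. The work goes in short steps, Python scripts to look and compute and a tool call to move; the robot and the scene stay as the last step left them, time stands still between calls to the robot, and variables do not carry over. Pictures are saved under pics/ and viewed, and the job is handed in when it is done.

Besides the shell and the picture viewer there is one more tool, called after "Emit:" by a JSON object that holds its "op" and its "data". jog_arm: Moves the arm, as the interface text tells. Its arguments: {"type":"object","properties":{"commands":{"type":"array"},"gripper":{"type":"number"}},"required":["commands"]}

```bash
mkdir -p pics; ls; python3 - <<'E'
from plant import ctrl
import cv2,pickle
o=ctrl.get_obs();print(o)
for n in ["scene","top"]:
    s=ctrl.snapshot(n);cv2.imwrite(f"pics/{n}1.png",s["image"][:,:,::-1])
    pickle.dump(s,open(f"{n}.pkl","wb"))
    print(n,s["mtx"],s["position"],s["orientation"],[k for k in s])
    for q in ["scale_a","press_a","rocker_a","tin_flat","tin_tall"]:
        print(q,[(round(d["confidence"],2),round(d["position"][0]*640),round(d["position"][1]*400)) for d in ctrl.search_frame(n,q)])
E
```

```text
pics
{'clock': 0.0, 'joint_pos': array([ 9.08181747e+01,  2.05918938e+01,  6.34241838e-01, -1.86596918e-02,
       -7.01366886e+01, -1.65058914e+01]), 'qvel': array([-0.02584779,  0.03114365,  0.01436325, -0.05049872, -0.02703282,
       -0.0066421 ]), 'tau': array([-6.90718957e-05, -5.82713342e+01,  2.93061268e+01,  6.99731871e+00,
        6.87642954e-03, -1.63073105e-04]), 'tool_pos': array([0.18243015, 0.64937425, 0.22562567]), 'orientation': array([ 1.79904563e+02, -9.98740909e-03, -1.56940630e+01]), 'force': array([ 0.27099613, -0.22841441,  0.26595913]), 'moment': array([-0.06542399,  0.03452608, -0.01116821]), 'opening': 0.08738681087056636}
scene [[429.57401991   0.         321.1771468 ]
 [  0.         429.57401991 195.86932369]
 [  0.           0.           1.        ]] [-0.07261641 -0.5775444   0.72222692] [ 53.79631226  -1.07879614 -43.16429287] ['image', 'mtx', 'position', 'orientation']
scale_a [(0.81, 366, 246), (0.56, 279, 194)]
press_a [(0.74, 279, 207)]
rocker_a [(0.7, 277, 207), (0.7, 360, 259)]
tin_flat [(0.94, 301, 177), (0.87, 209, 176), (0.73, 434, 272)]
tin_tall [(0.79, 384, 219)]
top [[450.35137284   0.         321.43487436]
 [  0.         450.35137284 204.2952972 ]
 [  0.           0.           1.        ]] [0.45586446 0.06053149 1.17011307] [  4.67745319   0.66261169 -90.55542902] ['image', 'mtx', 'position', 'orientation']
scale_a [(0.68, 386, 206), (0.65, 274, 220)]
press_a [(0.64, 298, 237)]
rocker_a [(0.53, 406, 234)]
tin_flat [(0.9, 185, 259), (0.78, 456, 193), (0.7, 273, 190)]
tin_tall [(0.76, 398, 185)]
```

View pics/scene1.png

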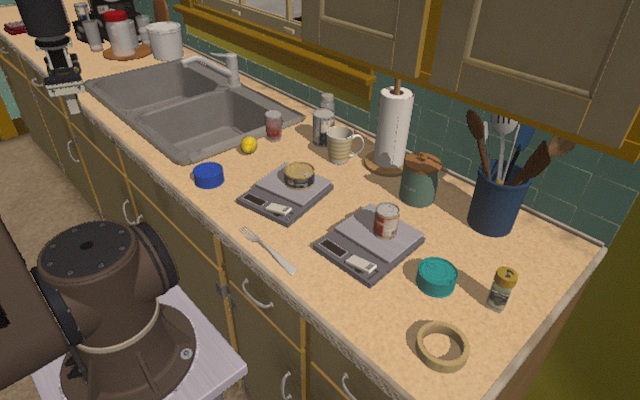

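View pics/top1.png

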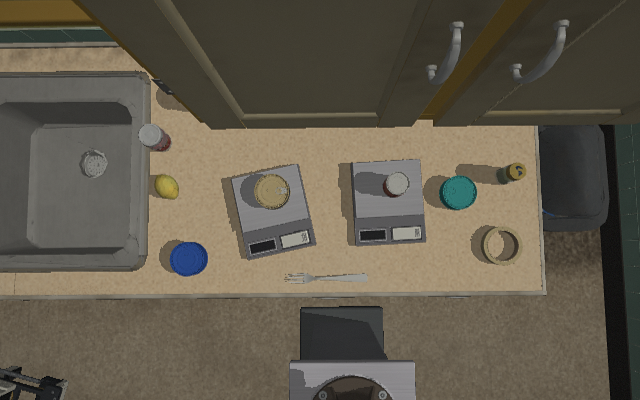

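```bash
python3 - <<'E'
import cv2
a=cv2.imread("pics/top1.png")[140:280,200:460];cv2.imwrite("pics/topc.png",cv2.resize(a,None,fx=3,fy=3,interpolation=2))
a=cv2.imread("pics/scene1.png")[150:300,240:460];cv2.imwrite("pics/scenec.png",cv2.resize(a,None,fx=3.5,fy=3.5,interpolation=2))
E
```

```text
(no output)
```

View pics/topc.png

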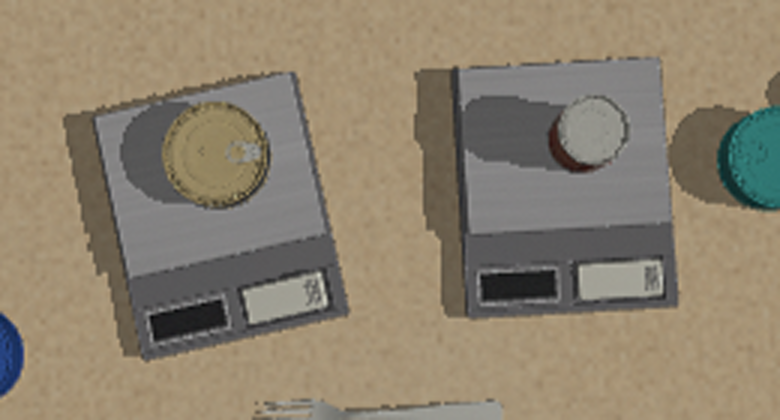

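View pics/scenec.png

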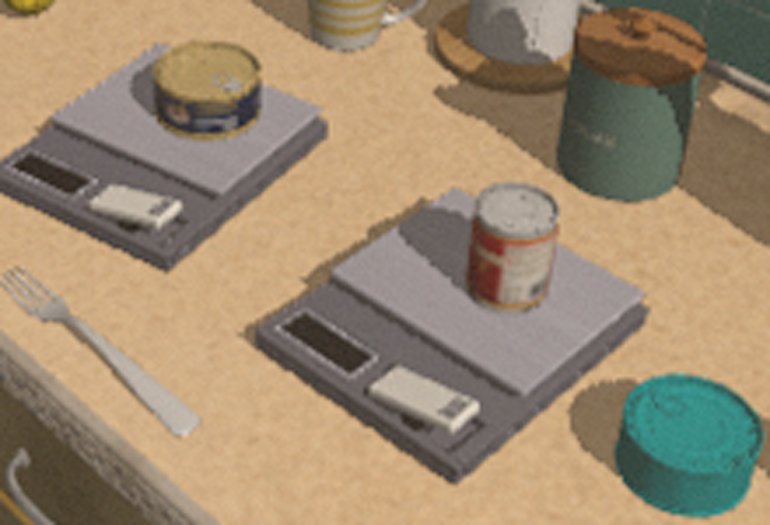

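The flat-tin candidates in the top view are gold (272,190), blue (188,259) and teal (458,193). Only the gold one stands on a scale, the left one at (274,220), and the crop confirms it. The blue and teal tins are look-alikes on the worktop. The right scale at (386,206) carries the tall tin. On the left scale, the ridged outer end of the rocker is at about (305,237) in the top view.

```bash
cat > h.py <<'E'
import numpy as np,pickle
from scipy.spatial.transform import Rotation as R
from scipy.optimize import least_squares
def proj(s,P):
    M=R.from_euler('xyz',s['orientation'],degrees=True).as_matrix()
    c=(np.atleast_2d(P)-s['position'])@M
    uv=np.c_[c[:,0],-c[:,1]]/-c[:,2:3]
    return uv*s['mtx'][0,0]+s['mtx'][:2,2]
def body(p,L):
    c,s_=np.cos(p[2]),np.sin(p[2])
    L=np.atleast_2d(L)
    return np.c_[p[0]+c*L[:,0]-s_*L[:,1],p[1]+s_*L[:,0]+c*L[:,1],L[:,2]]
E
python3 - <<'E'
from h import *
import cv2
top=pickle.load(open('top.pkl','rb'));sc=pickle.load(open('scene.pkl','rb'))
# local pts
t=lambda dy:0.028+0.004-(dy)*np.tan(.2)
L=np.array([[-.1075,.09,.02],[-.1075,-.09,.02],
 [-.067,-.006,.025],[-.067,-.074,.039],[-.097,-.074,.039],[-.097,-.006,.025]])
T=np.array([[148,358],[348,313],[240,297],[322,271],[328,300],[247,324]])/3+[200,140]
S_L=L[[1,2,3,4,5]]
S=np.array([[168,268],[103,184],[183,207],[163,229],[89,203]])/3.5+[240,150]
f=lambda p:np.r_[(proj(top,body(p,L))-T).ravel(),(proj(sc,body(p,S_L))-S).ravel()]
ft=lambda p:(proj(top,body(p,L))-T).ravel()
fs=lambda p:(proj(sc,body(p,S_L))-S).ravel()
PL=[-.082,-.066,.037]
for g in (ft,fs,f):
    r=least_squares(g,[.5,.1,.2],loss='soft_l1')
    print(r.x,np.degrees(r.x[2]),np.sqrt(np.mean(r.fun**2)),body(r.x,PL))
    print(np.round(g(r.x).reshape(-1,2),1).tolist())
p=r.x
for n,s in(('top',top),('scene',sc)):
    im=s['image'][:,:,::-1].copy()
    im=cv2.resize(im,None,fx=4,fy=4,interpolation=2)
    for q,c in [(L,(0,255,0)),([PL],(0,0,255))]:
        for u in proj(s,body(p,q)): cv2.circle(im,tuple(int(v) for v in (u+.5)*4-.5),3,c,-1)
    u=proj(s,body(p,PL))[0]*4; x,y=int(u[0]),int(u[1])
    cv2.imwrite(f'pics/{n}_fit.png',im[y-200:y+200,x-300:x+300])
E
```

```text
[0.53378762 0.19739221 0.21592199] 12.37141865613097 1.2110886261884575 [[0.46783209 0.11535644 0.037     ]]
[[-1.9, 0.9], [0.5, -0.0], [0.7, -2.8], [-0.8, -0.3], [-0.2, 1.7], [0.9, -0.3]]
[0.53047422 0.18888318 0.21867171] 12.528966199556791 1.3053277785917183 [[0.46474452 0.10666635 0.037     ]]
[[-0.0, -1.4], [2.9, 1.4], [0.3, -0.2], [-1.2, -0.6], [-0.4, 1.6]]
[0.53333177 0.19581425 0.22341743] 12.800875714274543 1.5083726532456259 [[0.46799298 0.11328642 0.037     ]]
[[-0.9, 1.2], [1.4, -0.2], [1.5, -2.7], [-0.0, -0.4], [0.7, 1.6], [1.8, -0.2], [-0.6, -3.2], [2.3, -0.2], [-0.4, -1.9], [-1.9, -2.3], [-1.0, -0.0]]
```

```bash
python3 -c "
import cv2,numpy as np
a=cv2.imread('pics/top_fit.png');b=cv2.imread('pics/scene_fit.png')
cv2.imwrite('pics/fits.png',cv2.resize(np.vstack([a,b])[:,:],(450,600)))"
```

```text
(no output)
```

View pics/fits.png

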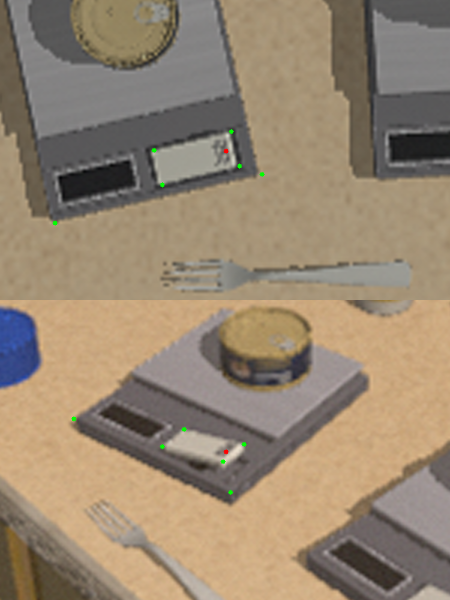

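The fit puts the press point at about (0.468, 0.114, 0.037) and the scale yaw at about 12.7°. I'll close the fingers, turn the jaws along the rocker, and traverse.

Emit:
{"op": "jog_arm", "data": {"commands": [{"roll": -0.125},{"roll": -0.125},{"roll": -0.125},{"roll": -0.12},{"x": 0.5,"y": 2},{"x": 1,"y": 3.5},{"x": 1,"y": 3.5},{"x": 1,"y": 3.5},{"x": 1,"y": 3.5},{"x": 1,"y": 3.5},{"x": 1,"y": 3.5},{"x": 1,"y": 3.5}], "gripper": 0}}

```text
validation failed for argument at $.co...
```

Emit:
{"op": "jog_arm", "data": {"commands": [{"x": 1,"y": 3.5},{"x": 1,"y": 3.5},{"x": 1,"y": 3.5},{"x": 1,"y": 3.5},{"x": 1,"y": 3.5},{"x": 1,"y": 3.5},{"x": 1,"y": 3.5},{"x": 1,"y": 2},{},{},{}]}}

```text
validation failed for argument at $.co...
```

Each row probably needs all four keys.

Emit:
{"op": "jog_arm", "data": {"commands": [{"x": 0,"y": 0,"z": 0,"roll": -0.125},{"x": 0,"y": 0,"z": 0,"roll": -0.125},{"x": 0,"y": 0,"z": 0,"roll": -0.125},{"x": 0,"y": 0,"z": 0,"roll": -0.12},{"x": 0.5,"y": 2,"z": 0,"roll": 0},{"x": 1,"y": 3.5,"z": 0,"roll": 0},{"x": 1,"y": 3.5,"z": 0,"roll": 0},{"x": 1,"y": 3.5,"z": 0,"roll": 0},{"x": 1,"y": 3.5,"z": 0,"roll": 0},{"x": 1,"y": 3.5,"z": 0,"roll": 0},{"x": 1,"y": 3.5,"z": 0,"roll": 0},{"x": 1,"y": 3.5,"z": 0,"roll": 0}], "gripper": 0}}

```text
clock: 1.8
tool_pos: [0.3143, 0.4064, 0.2268]
orientation: [-180.0, -0.0, 12.7]
force: [1.4, -0.4, 0.1]
opening: 0.0013
```

Emit:
{"op": "jog_arm", "data": {"commands": [{"x": 0.85,"y": 3.2,"z": 0,"roll": 0},{"x": 0.85,"y": 3.2,"z": 0,"roll": 0},{"x": 0.85,"y": 3.2,"z": 0,"roll": 0},{"x": 0.85,"y": 3.2,"z": 0,"roll": 0},{"x": 0.85,"y": 3.2,"z": 0,"roll": 0},{"x": 0.85,"y": 3.2,"z": 0.5,"roll": 0},{"x": 0.85,"y": 3.2,"z": 1,"roll": 0},{"x": 0.85,"y": 3.2,"z": 2,"roll": 0},{"x": 0.85,"y": 3.2,"z": 3,"roll": 0},{"x": 0.85,"y": 3.2,"z": 3,"roll": 0},{"x": 0,"y": 0,"z": 0,"roll": 0},{"x": 0,"y": 0,"z": 0,"roll": 0}]}}

```text
clock: 3.0
tool_pos: [0.4671, 0.1134, 0.1313]
orientation: [180.0, 0.1, 12.6]
force: [0.5, 0.5, -0.1]
opening: 0.0004
```

```bash
python3 - <<'E'
from h import *
from plant import ctrl
import cv2
o=ctrl.get_obs();print(o['tool_pos'],o['orientation'],o['force'])
s=ctrl.snapshot('wrist');s['obs']=o;pickle.dump(s,open('w.pkl','wb'))
print(s['mtx'],s['hand_eye'])
for q in ["press_a","rocker_a","tin_flat"]:
    print(q,[(round(d["confidence"],2),round(d["position"][0]*640,1),round(d["position"][1]*400,1)) for d in ctrl.search_frame('wrist',q)])
M=R.from_euler('xyz',o['orientation'],degrees=True).as_matrix();H=s['hand_eye']
def wp(P):
    t=(np.atleast_2d(P)-o['tool_pos'])@M
    c=(t-H[:3,3])@H[:3,:3]
    d=np.c_[c[:,0],-c[:,1],-c[:,2]];r=np.hypot(d[:,0],d[:,1]);th=np.arctan2(r,d[:,2])
    return d[:,:2]/r[:,None]*th[:,None]*s['mtx'][0,0]+s['mtx'][:2,2]
L=np.array([[-.1075,.09,.02],[-.1075,-.09,.02],[-.067,-.006,.025],[-.067,-.074,.039],[-.097,-.074,.039],[-.097,-.006,.025],[-.082,-.066,.037]])
im=s['image'][:,:,::-1].copy();cv2.imwrite('pics/w1.png',im)
for p,c in (([.5333,.1958,.2234],(0,255,0)),([.5338,.1974,.2159],(0,0,255))):
    for u in wp(body(p,L)): cv2.circle(im,tuple(np.round(u).astype(int).tolist()),1,c,-1)
cv2.imwrite('pics/w1f.png',im)
E
```

```text
[0.46706315 0.11338105 0.13125138] [1.79958106e+02 6.11720550e-02 1.25658572e+01] [ 0.5185756   0.53860796 -0.10329586]
[[309.70691629   0.         319.13320863]
 [  0.         309.70691629 197.61542553]
 [  0.           0.           1.        ]] [[ 5.75606972e-04  9.59248505e-01  2.82563221e-01  7.57853042e-02]
 [ 9.99999033e-01 -9.09969062e-04  1.05208331e-03  6.98938916e-04]
 [ 1.26633313e-03  2.82562342e-01 -9.59248101e-01 -1.58629403e-01]
 [ 0.00000000e+00  0.00000000e+00  0.00000000e+00  1.00000000e+00]]
press_a [(0.75, 292.3, 197.5)]
rocker_a [(0.92, 289.2, 195.2), (0.57, 522.8, 229.7)]
tin_flat [(0.92, 247.1, 50.0), (0.83, 62.7, 183.6), (0.8, 623.8, 186.3), (0.54, 250.9, 130.4)]
```

View pics/w1f.png

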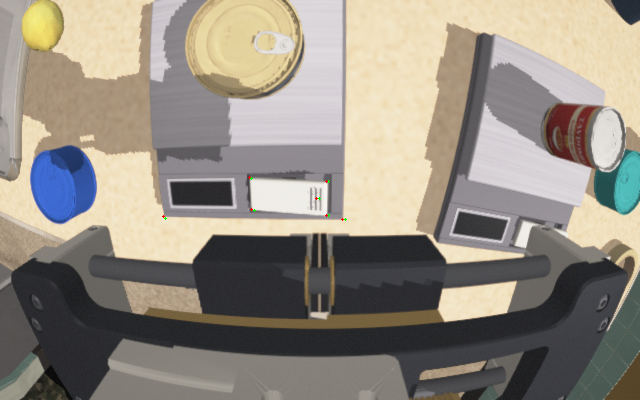

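The wrist picture has both fits on the rocker, with the press point at (317,198) on the ridged end. The fingertips are right above it, and the flat tin is on this scale. I'll descend.

Emit:
{"op": "jog_arm", "data": {"commands": [{"x": 0,"y": 0,"z": 2,"roll": 0},{"x": 0,"y": 0,"z": 3,"roll": 0},{"x": 0,"y": 0,"z": 2,"roll": 0},{"x": 0,"y": 0,"z": 1.5,"roll": 0},{"x": 0,"y": 0,"z": 0.5,"roll": 0},{"x": 0,"y": 0,"z": 0.2,"roll": 0},{"x": 0,"y": 0,"z": 0.2,"roll": 0},{"x": 0,"y": 0,"z": 0.2,"roll": 0},{"x": 0,"y": 0,"z": 0.2,"roll": 0}]}}

```text
clock: 4.1
tool_pos: [0.4676, 0.1145, 0.0343]
orientation: [-180.0, -0.1, 12.7]
force: [1.1, -1.1, 1.3]
opening: 0.0007
```

Emit:
{"op": "jog_arm", "data": {"commands": [{"x": 0,"y": 0,"z": 0.2,"roll": 0},{"x": 0,"y": 0,"z": 0.2,"roll": 0},{"x": 0,"y": 0,"z": 0.2,"roll": 0},{"x": 0,"y": 0,"z": 0,"roll": 0}]}}

```text
clock: 4.5
tool_pos: [0.4672, 0.1143, 0.0285]
orientation: [180.0, -0.0, 12.7]
force: [-4.7, -1.6, 16.6]
opening: 0.0004
```

The force rose to 16.6 N, so the rocker may have reached its stop. I'll lift and look.

Emit:
{"op": "jog_arm", "data": {"commands": [{"x": 0,"y": 0,"z": -0.5,"roll": 0},{"x": 0,"y": 0,"z": -1.5,"roll": 0},{"x": 0,"y": 0,"z": -3,"roll": 0},{"x": 0,"y": 0,"z": -3,"roll": 0},{"x": 0,"y": 0,"z": -2,"roll": 0},{"x": 0,"y": 0,"z": 0,"roll": 0},{"x": 0,"y": 0,"z": 0,"roll": 0}]}}

```text
clock: 5.2
tool_pos: [0.4669, 0.1143, 0.1276]
orientation: [-180.0, -0.0, 12.7]
force: [-0.2, -0.5, -0.4]
opening: 0.0005
```

```bash
python3 - <<'E'
from h import *
from plant import ctrl
import cv2
o=ctrl.get_obs();print(o['tool_pos'],o['force'])
s=ctrl.snapshot('wrist')['image'][:,:,::-1];cv2.imwrite('pics/w2.png',s)
a=cv2.imread('pics/w1.png')[150:230,150:360];b=s[150:230,150:360]
t=ctrl.snapshot('scene')['image'][:,:,::-1][150:300,240:460]
cv2.imwrite('pics/cmp.png',cv2.resize(np.vstack([a,b]),None,fx=3.7,fy=3.7,interpolation=2))
cv2.imwrite('pics/scenec2.png',cv2.resize(t,None,fx=3.5,fy=3.5,interpolation=2))
E
```

```text
[0.46686102 0.11428671 0.12761005] [-0.2107561  -0.5017392  -0.43405356]
```

View pics/cmp.png

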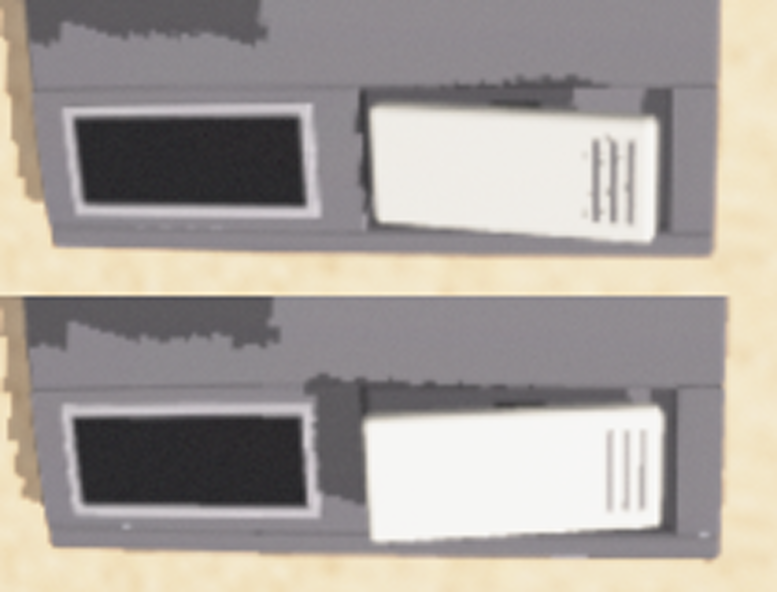

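View pics/scenec2.png

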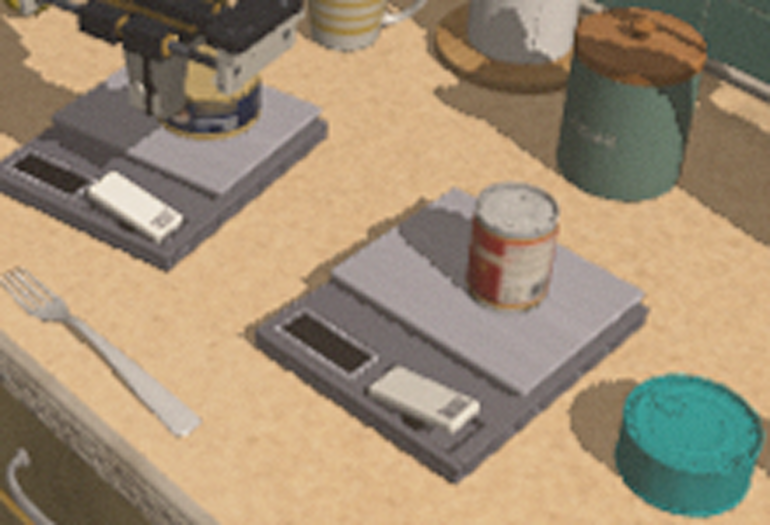

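The rocker has tipped: the inner end is now raised and the outer end down in both views. The other rocker and both tins are unchanged, and the arm is clear of everything at 0.128 m, so I'll hand in.

```bash
python3 -c "
from plant import ctrl
print(ctrl.close_job())"
```

```text
the job is handed in; nothing more can be done
None
```

I switched on the scale that carries the flat gold tin and handed the job in after about 5.3 s of the 32 s. I pressed the ridged end of its rocker with the closed fingertips, down to z = 28.5 mm, then lifted clear.

- **Target rocker:** the wrist and scene pictures taken after lifting show it tipped over and staying, with the outer end down and the inner end raised.
- **Other scale and tins:** the other rocker looks unchanged (off), and neither tin has moved as far as the pictures show. The gripper partly hides the flat tin in the last scene view.
- **Forces:** the highest reading I saw was about 17 N on the fingertips, at the rocker's end stop. It was about 0 N after lifting.
- **Disagreement:** the press point fitted from the scene camera alone was about 9 mm off the one from the top camera alone. The wrist view settled it before I pressed.
- **Refused calls:** my first two move calls were refused because of their row format, and nothing moved.

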